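# Balance a counterweighted lever arm on the marking post

### The job

Find the balance point of the loose lever arm by lifting it just clear at trial points along its length, never letting it tip by more than about ten degrees. Then lift it clear of its cradle, level, and set it down gently on the flat, sprung head of the marking post, without driving the head hard onto its stop, so that it lies there balanced and level by itself, ready for its lifting point to be marked. Leave the other things on the bench where they are.

Things in the scene. Friction and masses are not known exactly. Their poses are not given: they have to be found in the camera images.
- lever_mid (a point): Middle of the lever arm, a loose plain aluminium bar 22 mm wide (x), 34 mm high (z), flat-sided from y = -150 to +150 mm; this point is 17 mm above its underside. Weight 0.55 to 0.75 kg. A counterweight is sealed inside, so its balance point lies unseen anywhere within 75 mm either side of here along y. Grasp across the 22 mm, from above, at y from -85 to +85 mm.
- lever: The same lever arm; origin at the centre of its underside, 17 mm below lever_mid, z up. Beyond the flat-sided part, a round black rubber grip (30 mm across, 60 mm long) follows at the +y end, and a round eye plate (40 mm across, 18 mm thick, centred at y = -165 mm) at the -y end.
- cradle: Fixed plywood base, 100 x 300 x 12 mm, y along the arm, origin at the centre of its underside on the bench. Two notched blocks at y = -125 and +125 mm (16 mm in y, 50 mm in x) carry the arm, its underside 50 mm above the bench, between cheeks 28 mm apart and 12 mm high. Between the blocks 38 mm is free below the arm.
- post_top (a point): Centre of the flat top of the marking post's square head (20 x 20 mm, no cheeks; x, y along its sides), 120 mm above the bench. The head sits on a spring: it starts to sink at 2 N, about 1 mm per 1.2 N, and stops hard after 10 mm (14 N); it is easily overloaded beyond that. The lever stays only if its balance point lies over the head, within 10 mm of this point.
- post: The same marking post: a fixed steel stand with a round foot 110 mm across and an 18 mm thick stem; origin at the centre of its foot on the bench.
- bearing: Bystander: bearing ring 52 mm across, 16 mm high; origin centre of underside.
- spanner: Bystander: 150 mm spanner lying on the bench.
- filter_can: Bystander: grey can 72 mm across, 85 mm high; origin centre of underside.
- carton: Bystander: cardboard carton 80 x 110 x 70 mm; origin centre of underside.
- grease_jar: Bystander: jar 64 mm across, 75 mm high; origin centre of underside.
- driver: Bystander: 180 mm screwdriver lying on the bench.
Things that resemble listed ones, but are neither listed nor needed, are in the scene too. What is shaped like the post but orange or yellow is not meant.

How it is judged:
By the outcome, as a careful person would: the job done as asked, in the order asked, and still so for the second after the job is handed in, with the robot touching nothing.
It also fails if it takes over 64 s, if anything falls off the work surface, if the arm or the gripper's body presses on something with over 40 N, if the wrist force passes 120 N, or if a joint passes its speed limit or range.

### The arm

A 7-joint arm with a two-finger parallel gripper is mounted at the origin on the work surface. World frame = base frame: x ahead of the robot, y to its left, z up, the work surface at z = 0. Lengths are in m, angles in rad, forces in N, time in s.
With the tool pointing down it reaches from about 0.425 to 0.925 m from the base axis. Payload 6.8 kg.
Tool frame: the origin (TCP) lies on the centre line of the jaws, within the pads' length; the fingertips stand bot.finger_overhang ahead of it and the grasp point (between the pads) lies 3 mm ahead of it (bot.finger_overhang is the distance from the TCP to the fingertips, in m); z points along the fingers, y is the direction in which the jaws open and shut (so a half turn about z gives the same grasp; the last joint's range is limited). The gripper opens to 85 mm and grips with 20 to 120 N. Pads are 22 mm wide; open, the fingers measure 114 mm over their backs; the gripper's body (76 mm by 85 mm) begins 54 mm behind the grasp point. The pads swing forward as they close: fully open they stand 13 mm farther back than shut.
Start: joints at [-1.218, 0.477, 0.022, 1.555, -0.011, 1.109, -0.083], TCP at [0.3, 0.605, 0.253] pointing down, gripper open.
Joint ranges: [-2.96, 2.96], [-0.34, 2.1], [-1.41, 1.46], [0.24, 2.44], [-1.37, 4.51], [0.17, 1.92], [-2.96, 2.96]. Speed limits (rad/s): [2.39, 2.39, 3.14, 3.14, 3.14, 3.14, 3.14].

### API

Orientations are given as a unit quaternion [w, x, y, z].
In Python, from station import bot gives the robot as it stands.
- The arm moves only by the tool drive_tool, never from a script. Its argument "increments" is text: rows parted by semicolons, each of 4 numbers parted by spaces: the shift along the world's x, y, z in m, then the turn about the world's z in rad. In form: tx ty tz spin; .... A call has 1 to 12 rows; each row shifts and turns the commanded pose from where the row before left it; what a row does not reach is not made up. A row lasts 1/12 s, in which the tool goes at most 41.7 mm and 7.16 degrees, less where a joint would pass 70% of its speed; a pose out of reach is approached as far as the arm can. A call is refused whole if a number of a shift passes 0.0417 or a number of a turn 0.125, either way. A call with a gripper value outside its range is refused whole. "grip" is the opening, from 0 (shut) to 1 (fully open), set as the call begins (left out, the last holds). The fingers move at their own pace and stop on an object; "squeeze" is the grip in N (left out, the last holds). Time passes only in rows, so rows that do not move let the fingers close. It gives the time, the measured TCP pose, the force and the opening at its end, in the units of the state.
- bot.get_obs(): the state, without advancing time (a new reading comes with each control period).
- bot.read_camera(name): name is "scene" or "top" or "wrist"; returns the picture (400x640x3 uint8, red, green, blue); there is no depth.
- bot.calibration(name): a dict with "fx", "fy", "cx", "cy" (pixels), "distortion" ([k1, k2, p1, p2, k3] as OpenCV has them; the pictures are not rectified), "camera_from_world" (4x4, takes a point from world to camera coordinates). Camera axes: x right, y down, z forward; pixel columns grow to the right and rows downward; lengths in m; the calibration is good to about 2 mm. A picture is of the moment at which its call begins: read the wrist's pose just before it. calibration takes no time and is no camera call; for the wrist camera it gives the pose at the moment of the call.
- bot.hand_in(): hands the job in, once; it reports no verdict.
The state is a dict: "t": time; "q": joint angles; "joint_vel": joint speeds; "joint_torque": joint torques, N m; "eef_pos": TCP position; "tool_rot": TCP orientation; "contact_force": force on the tool from outside, world axes, zero at the start; "torque": the same for the moment, N m; "gripper_width": opening from 0.0 (shut) to 1.0 (fully open).
Only numpy, scipy, OpenCV 4.12 (cv2) and the standard library are available. Lean on these libraries where they do the work, as an engineer would, in place of code of your own. Each camera call takes 0.05 s, during which the arm holds its last target.

## Working session

There is one attempt and no reset: what is moved stays moved. The work goes in short steps, Python scripts to look and compute and a tool call to move; the robot and the scene stay as the last step left them, time stands still between calls to the robot, and variables do not carry over. Pictures are saved under pics/ and viewed, and the job is handed in when it is done.

Besides the shell and the picture viewer there is one more tool, called after "Request:" as name(argument=value, ...), one argument or row to a line, values as JSON. drive_tool: Moves the arm, as the interface text tells. Its arguments: {"type":"object","properties":{"increments":{"type":"string"},"grip":{"type":"number"},"squeeze":{"type":"number"}},"required":["increments"]}

```bash
mkdir -p pics; ls; python3 - <<'E'
from station import bot
import cv2
for n in ["scene","top","wrist"]:
    im=bot.read_camera(n); cv2.imwrite(f"pics/{n}0.png",im[:,:,::-1])
    c=bot.calibration(n); print(n,{k:c[k] for k in c})
print(bot.get_obs(), bot.finger_overhang)
E
```

```text
pics
scene {'fx': 495.64040251007276, 'fy': 495.64040251007276, 'cx': 317.049573039044, 'cy': 199.64798766925102, 'distortion': array([0.01975467, 0.        , 0.        , 0.        , 0.        ]), 'camera_from_world': array([[ 0.78512822,  0.61923567, -0.01099367, -0.42821513],
       [ 0.52344364, -0.67295218, -0.52263   , -0.25440884],
       [-0.33102935,  0.404577  , -0.85248872,  1.61315963],
       [ 0.        ,  0.        ,  0.        ,  1.        ]])}
top {'fx': 493.55041443284955, 'fy': 493.55041443284955, 'cx': 318.90052697426285, 'cy': 201.1435322146897, 'distortion': array([-0.04192752,  0.        ,  0.        ,  0.        ,  0.        ]), 'camera_from_world': array([[-0.019253  , -0.99942949, -0.02774923,  0.01506473],
       [-0.99727688,  0.02117296, -0.07064368,  0.55132782],
       [ 0.07119091,  0.02631357, -0.99711557,  1.44235773],
       [ 0.        ,  0.        ,  0.        ,  1.        ]])}
wrist {'fx': 308.39951930931744, 'fy': 308.39951930931744, 'cx': 318.50338472559804, 'cy': 199.23875038302393, 'distortion': array([-0.00856843,  0.        ,  0.        ,  0
[... 326 characters left out ...]
95,  0.47759324,  0.02235461,  1.5561578 , -0.01151947,
        1.1093223 , -0.08310944]), 'joint_vel': array([ 1.10061196e-03, -3.61641484e-03,  4.62427901e-05, -4.12009996e-03,
        8.89012946e-04, -3.34179516e-04,  1.41310209e-03]), 'joint_torque': array([ 2.38856432e-03, -5.96925080e+01,  1.61019422e+00, -2.81494582e+01,
        1.26730892e-02,  6.51948358e-03, -2.19597695e-05]), 'eef_pos': array([0.29997188, 0.60423494, 0.25258869]), 'tool_rot': array([-1.15578039e-04,  2.28370857e-01,  9.73573980e-01, -6.66428178e-04]), 'contact_force': array([-0.01215947,  0.73205652, -0.11245628]), 'torque': array([-0.01896922,  0.01471621, -0.02834323]), 'gripper_width': 0.9995458649872287} 0.022
```

View pics/scene0.png

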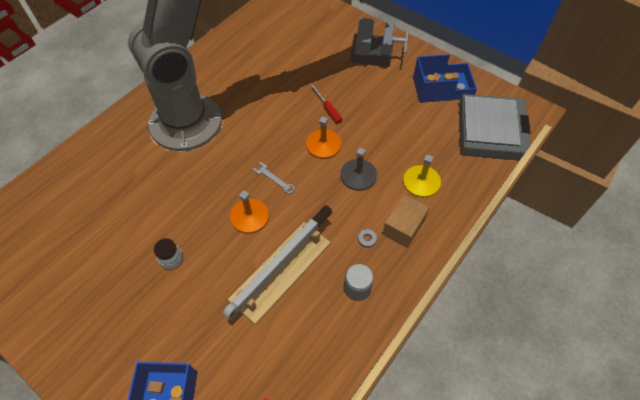

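View pics/top0.png

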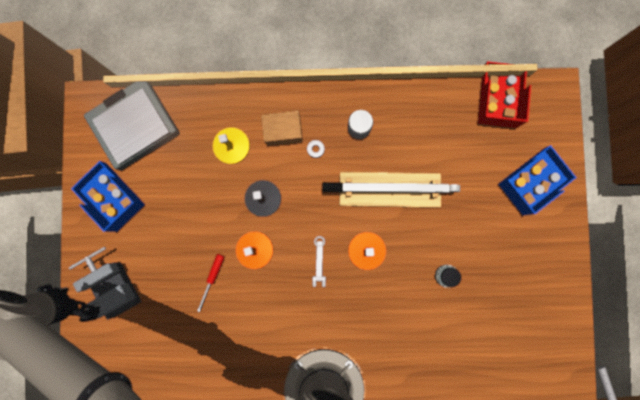

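View pics/wrist0.png

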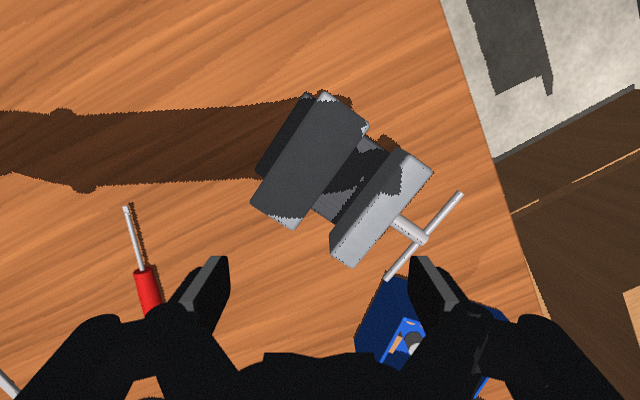

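The scene view shows the lever in its cradle from about (232,310) to (325,212). The post-shaped things in the top view are orange at (254,250) and (368,251), yellow at (231,145) and dark grey at (263,198). The dark grey one fits: it is steel and neither orange nor yellow. I'll confirm it in a crop and measure.

```bash
cat > h.py <<'E'
import numpy as np, cv2
def K(c): return np.array([[c['fx'],0,c['cx']],[0,c['fy'],c['cy']],[0,0,1]])
def ray(c,uv):
    p=cv2.undistortPoints(np.array([[uv]],float),K(c),np.array(c['distortion']))[0,0]
    T=c['camera_from_world'];R=T[:3,:3];o=-R.T@T[:3,3]
    return o,R.T@np.array([p[0],p[1],1])
def onz(c,uv,z):
    o,d=ray(c,uv); return o+d*(z-o[2])/d[2]
def two(c1,u1,c2,u2):
    o1,d1=ray(c1,u1);o2,d2=ray(c2,u2);A=np.stack([d1,-d2],1)
    s=np.linalg.lstsq(A,o2-o1,rcond=None)[0]
    a=o1+s[0]*d1;b=o2+s[1]*d2
    return (a+b)/2,np.linalg.norm(a-b)
def proj(c,P):
    T=c['camera_from_world'];r,_=cv2.Rodrigues(T[:3,:3])
    return cv2.projectPoints(np.array([P],float),r,T[:3,3],K(c),np.array(c['distortion']))[0][0,0]
E
python3 - <<'E'
import cv2,numpy as np
a=cv2.imread("pics/top0.png")[150:225,235:475]; b=cv2.imread("pics/scene0.png")[140:330,215:385]
cv2.imwrite("pics/c1.png",cv2.resize(a,None,fx=3.3,fy=3.3,interpolation=cv2.INTER_CUBIC))
cv2.imwrite("pics/c2.png",cv2.resize(b,None,fx=3.1,fy=3.1,interpolation=cv2.INTER_CUBIC))
E
```

```text
(no output)
```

View pics/c1.png

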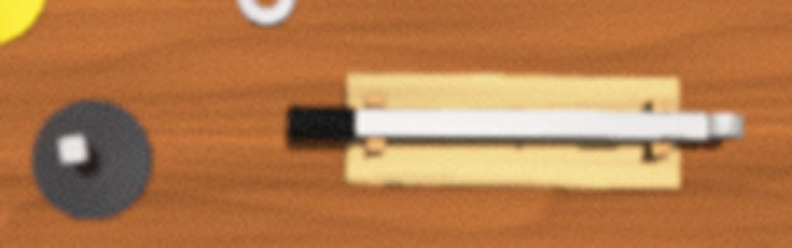

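View pics/c2.png

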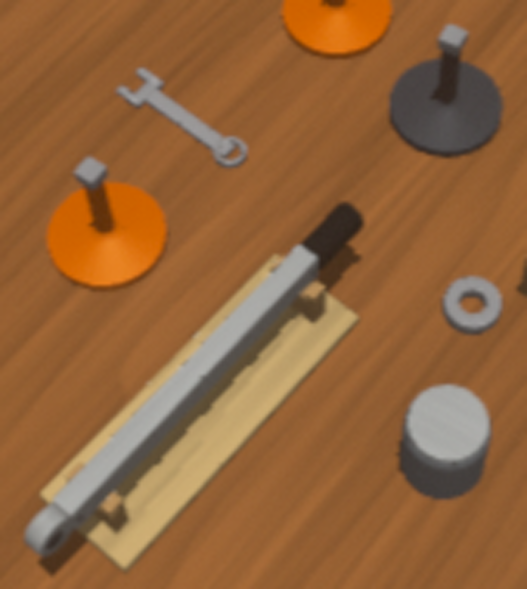

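The crop confirms it: the dark grey foot at top (263,198) carries the grey square head at about (257,195). Now I'll measure with masks.

```bash
python3 - <<'E'
from station import bot
from h import *
c=bot.calibration("top");s=bot.calibration("scene")
T=cv2.imread("pics/top0.png");S=cv2.imread("pics/scene0.png")
def mask(im,box,f):
    x0,y0,x1,y1=box;h=cv2.cvtColor(im,cv2.COLOR_BGR2HSV).astype(int)
    m=np.zeros(im.shape[:2],np.uint8);m[y0:y1,x0:x1]=(f(h)[y0:y1,x0:x1]*255)
    n,l,st,ce=cv2.connectedComponentsWithStats(m);k=1+np.argmax(st[1:,4]);return (l==k).astype(np.uint8),ce[k],st[k]
g=lambda h:(h[...,1]<70)&(h[...,2]>150)
for nm,im,cc,box in [("top",T,c,(245,180,285,215)),("scene",S,s,(352,140,370,165))]:
    m,ce,st=mask(im,box,g if nm=="top" else (lambda h:(h[...,1]<70)&(h[...,2]>115)));print("head",nm,ce,st,onz(cc,ce,.12)); 
    if nm=="top":ct=ce
    else: print(two(c,ct,s,ce))
m,ce,st=mask(T,(238,175,290,220),lambda h:(h[...,1]<110)&(h[...,2]<140))
h=cv2.convexHull(np.argwhere(m)[:,::-1].astype(np.int32)); (x,y),r=cv2.minEnclosingCircle(h);print("foot",x,y,r,onz(c,(x,y),.004))
m,ce,st=mask(T,(335,175,452,200),g);print("bar",ce,st)
r=cv2.minAreaRect(np.argwhere(m)[:,::-1].astype(np.float32));print(r)
for p in cv2.boxPoints(r):print(p,onz(c,p,.084))
# bar centreline per column
xs=np.arange(346,446);cy=[np.mean(np.where(m[:,x])[0]) for x in xs]
pf=np.polyfit(xs,cy,1)
A=onz(c,(350,np.polyval(pf,350)),.084);B=onz(c,(440,np.polyval(pf,440)),.084);d=A-B
print("line",A,B,"dx/dy",d[0]/d[1])
# ply base corners
m,ce,st=mask(T,(330,165,452,215),lambda h:(h[...,0]>12)&(h[...,0]<30)&(h[...,1]>60)&(h[...,2]>170))
pts=np.argwhere(cv2.morphologyEx(m,cv2.MORPH_OPEN,np.ones((3,3))))[:,::-1].astype(np.float32)
r=cv2.minAreaRect(pts);print("ply",r)
for p in cv2.boxPoints(r):print(p,onz(c,p,.012))
m,ce,st=mask(T,(315,178,350,198),lambda h:(h[...,2]<70));print("grip",st,onz(c,(st[0],ce[1]),.082),onz(c,(st[0]+st[2],ce[1]),.082))
E
```

```text
head top [256.54237288 194.55932203] [253 191   8   8  59] [0.56633021 0.17383795 0.12      ]
head scene [360.875 150.8  ] [357 148   9   7  40] [0.56693549 0.17374464 0.12      ]
(array([0.56652887, 0.17408087, 0.11926497]), np.float64(0.00036863581502753783))
foot 262.349609375 197.9906005859375 18.058448791503906 [0.56575476 0.17420283 0.004     ]
bar [396.92265795 186.93137255] [343 183 109   9 918]
((397.0, 187.0), (8.0, 108.0), 90.0)
[343. 183.] [ 0.59704754 -0.06713816  0.084     ]
[451. 183.] [ 0.59040657 -0.37225478  0.084     ]
[451. 191.] [ 0.56771563 -0.37137518  0.084     ]
[343. 191.] [ 0.57427684 -0.0666183   0.084     ]
line [ 0.58671445 -0.08672552  0.084     ] [ 0.57876799 -0.3407442   0.084     ] dx/dy 0.0312829837106071
ply ((390.49884033203125, 176.09091186523438), (103.14714050292969, 13.076818466186523), 0.7440592050552368)
[338.84473 181.95905] [ 0.60817234 -0.05650865  0.012     ]
[339.01453 168.88333] [ 0.64745015 -0.05789174  0.012     ]
[442.15295 170.22278] [ 0.63659667 -0.36488514  0.012     ]
[441.98315 183.2985 ] [ 0.59747605 -0.36289821  0.012     ]
grip [322 183  20  11 192] [ 0.58552801 -0.00729338  0.082     ] [ 0.58428284 -0.06405189  0.082     ]
```

Request:
drive_tool(
  increments=".007 -.02 0 -.03;.0135 -.039 0 -.055;.0135 -.039 0 -.055;.0135 -.039 0 -.055;.0135 -.039 0 -.055;.0135 -.039 0 -.055;.0135 -.039 0 -.055;.0135 -.039 0 -.055;.0135 -.039 0 -.055;.0135 -.039 0 -.055;.0135 -.039 0 -.055;.0135 -.039 0 -.055",
)

```text
t: 1.15
eef_pos: [0.4557, 0.1536, 0.2534]
tool_rot: [-0.0, 0.522, 0.853, 0.0]
contact_force: [0.8, 0.4, -0.3]
gripper_width: 0.997
```

Request:
drive_tool(
  increments=".0135 -.039 0 -.055;.0135 -.039 0 -.055;.0135 -.039 0 -.055;.0135 -.039 0 -.055;.0135 -.039 0 -.055;.0135 -.039 0 -.055;.0135 -.039 0 -.055;.0135 -.039 0 -.055;.0135 -.039 0 -.055;.007 -.02 0 -.013;0 0 0 0;0 0 0 0",
)

```text
t: 2.15
eef_pos: [0.5837, -0.2167, 0.2528]
tool_rot: [-0.0, 0.72, 0.694, -0.001]
contact_force: [0.6, 1.2, -0.5]
gripper_width: 0.996
```

```bash
python3 - <<'E'
from station import bot
import cv2,pickle
o=bot.get_obs();c=bot.calibration("wrist");im=bot.read_camera("wrist")
pickle.dump(c,open("w1.pkl","wb"))
cv2.imwrite("pics/w1.png",im[:,:,::-1]);print(o['t'],o['eef_pos'],o['tool_rot'],o['contact_force'],o['torque'])
E
```

```text
2.15 [ 0.58370494 -0.21668439  0.25275941] [-2.38612836e-04  7.19516963e-01  6.94474618e-01 -5.35926502e-04] [ 0.55497357  1.20576679 -0.51529595] [-0.02479248  0.06209152  0.01247675]
```

View pics/w1.png

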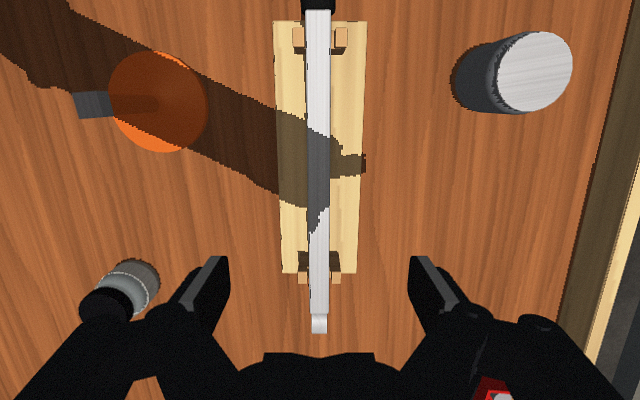

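The wrist view shows the bar from its rubber boundary near (317,10) to its end near (319,314), with the eye's tip at (319,332). The blocks lie at rows 40 and 262.

```bash
python3 - <<'E'
from h import *
import pickle
c=pickle.load(open("w1.pkl","rb"));I=cv2.imread("pics/w1.png")
g=cv2.cvtColor(I,cv2.COLOR_BGR2GRAY).astype(int)
print(g[2:16,317],g[306:338,319])
h=cv2.cvtColor(I,cv2.COLOR_BGR2HSV).astype(int)
C=[]
for y in list(range(20,115,5))+list(range(240,300,5)):
    xs=[x for x in range(295,345) if h[y,x,1]<55 and h[y,x,2]>150]
    if xs:
        e=[onz(c,(xs[0]-.5,y),.084),onz(c,(xs[-1]+.5,y),.084)];C.append((e[0]+e[1])/2)
        if y%20==0:print(y,xs[0],xs[-1],e[0],e[1])
C=np.array(C);p=np.polyfit(C[:,1],C[:,0],1);print("x=",p, np.std(C[:,0]-np.polyval(p,C[:,1])))
for v in (10,314,332):print(v,onz(c,(318,v),.084))
E
```

```text
[ 24  26  24  22  30  25  12  89 177 223 226 225 227 224] [207 201 203 200 202 201 202 185 174 187 194 202 207 209 220 221 217 214
 215 207 202 199 191 190 187 186 184 154 118 116 115 108]
20 306 330 [ 0.57689737 -0.07533554  0.084     ] [ 0.59764473 -0.07606632  0.084     ]
40 306 330 [ 0.57618434 -0.09035368  0.084     ] [ 0.59729112 -0.09109613  0.084     ]
60 306 329 [ 0.57544574 -0.10589314  0.084     ] [ 0.59606682 -0.10661774  0.084     ]
80 306 329 [ 0.57468003 -0.12198519  0.084     ] [ 0.59567396 -0.12272181  0.084     ]
100 307 329 [ 0.57477656 -0.13869503  0.084     ] [ 0.5952675  -0.13941272  0.084     ]
240 310 328 [ 0.57145082 -0.27547082  0.084     ] [ 0.59093435 -0.27614505  0.084     ]
260 309 328 [ 0.56939062 -0.29842536  0.084     ] [ 0.59035837 -0.29914941  0.084     ]
280 309 328 [ 0.5683075  -0.32247426  0.084     ] [ 0.58975664 -0.32321337  0.084     ]
x= [0.03118067 0.58937101] 0.0003136609229415039
10 [ 0.58753134 -0.06837732  0.084     ]
314 [ 0.57694901 -0.36638236  0.084     ]
332 [ 0.57607704 -0.39092914  0.084     ]
```

```bash
python3 - <<'E'
import cv2
a=cv2.imread("pics/w1.png")
b=cv2.hconcat([cv2.resize(a[0:60,270:370],None,fx=4,fy=4),cv2.resize(a[280:340,270:370],None,fx=4,fy=4)])
cv2.imwrite("pics/c3.png",b)
E
```

```text
(no output)
```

View pics/c3.png

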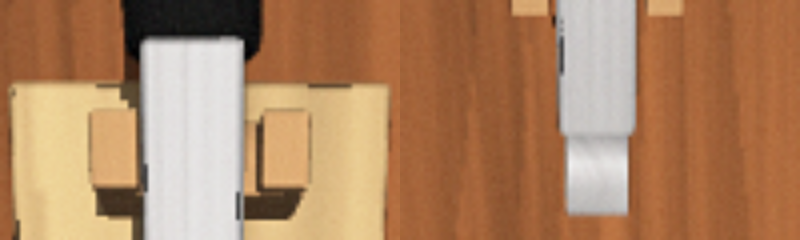

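Request:
drive_tool(
  increments="-.001 0 -.02 0;0 0 -.035 0;0 0 -.035 0;0 0 -.035 0;0 0 -.025 0;0 0 -.015 0;0 0 -.0098 .004;0 0 0 0;0 0 0 0;0 0 0 0",
)

```text
t: 3.03
eef_pos: [0.5841, -0.2151, 0.0799]
tool_rot: [0.001, 0.717, 0.697, 0.001]
contact_force: [0.5, -0.2, 0.1]
gripper_width: 0.996
```

```bash
cat > st.py <<'E'
from station import bot
import numpy as np
np.set_printoptions(precision=4,suppress=True)
o=bot.get_obs();print(round(o['t'],2),o['eef_pos'],o['tool_rot'],o['contact_force'],o['torque'],round(float(o['gripper_width']),3))
E
python3 st.py;python3 st.py
```

```text
3.03 [ 0.5841 -0.2151  0.0799] [0.0008 0.717  0.6971 0.0007] [ 0.4984 -0.1886  0.0528] [ 0.0011 -0.0138  0.0045] 0.996
3.03 [ 0.5841 -0.2151  0.0799] [0.0008 0.717  0.6971 0.0007] [ 0.4984 -0.1886  0.0528] [ 0.0011 -0.0138  0.0045] 0.996
```

Request:
drive_tool(
  increments="-.0012 0 0 0;0 0 0 0;0 0 0 0;0 0 0 0",
  grip=0,
  squeeze=60,
)

```text
t: 3.37
eef_pos: [0.5822, -0.2155, 0.0791]
tool_rot: [0.0, 0.717, 0.697, 0.0]
contact_force: [-0.6, -0.1, -0.0]
gripper_width: 0.452
```

Request:
drive_tool(
  increments="0 0 0 0;0 0 0 0;0 0 0 0;0 0 0 0",
)

```text
t: 3.7
eef_pos: [0.5824, -0.2155, 0.079]
tool_rot: [0.0, 0.717, 0.697, 0.0]
contact_force: [0.6, 1.0, 5.3]
gripper_width: 0.247
```

```bash
python3 st.py; python3 - <<'E'
from station import bot
import cv2
cv2.imwrite("pics/w2.png",bot.read_camera("wrist")[:,:,::-1])
E
python3 st.py
```

```text
3.7 [ 0.5824 -0.2155  0.079 ] [0.0004 0.7173 0.6967 0.0004] [0.5614 1.0471 5.2599] [ 0.0649  0.0801 -0.0711] 0.247
3.75 [ 0.5825 -0.2155  0.079 ] [0.0004 0.7173 0.6967 0.0004] [-1.6561 -0.0732  6.1397] [ 0.1718  0.0784 -0.122 ] 0.242
```

View pics/w2.png

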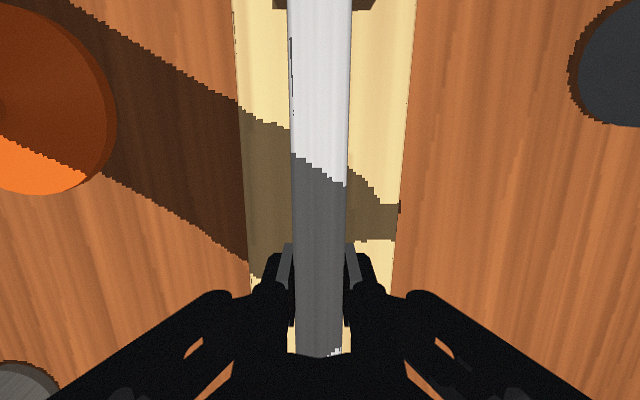

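The wrist view shows the bar centred between the pads at about columns 293 and 347. Now the first trial, a 4 mm lift.

Request:
drive_tool(
  increments="0 0 0 0;0 0 .001 0;0 0 .001 0;0 0 .001 0;0 0 .001 0;0 0 0 0;0 0 0 0",
)

```text
t: 4.33
eef_pos: [0.5818, -0.215, 0.0822]
tool_rot: [-0.0, 0.717, 0.697, -0.0]
contact_force: [1.5, 0.3, -7.2]
gripper_width: 0.244
```

```bash
cat > meas.py <<'E'
from station import bot
import numpy as np,cv2,sys
F=[];M=[]
for i in range(5):
    im=bot.read_camera("scene");o=bot.get_obs();F.append(o['contact_force']);M.append(o['torque'])
cv2.imwrite(f"pics/{sys.argv[1]}.png",im[:,:,::-1])
np.set_printoptions(precision=4,suppress=True)
print(round(o['t'],2),o['eef_pos'],o['gripper_width'],np.mean(F,0),np.std(F,0),np.mean(M,0),np.std(M,0))
E
python3 meas.py s1
```

```text
4.58 [ 0.5818 -0.2152  0.0824] 0.24630350827212477 [ 1.8337  0.5409 -7.0074] [0.3515 0.6352 0.6931] [ 0.1974 -0.443  -0.2861] [0.033  0.03   0.0344]
```

Request:
drive_tool(
  increments="0 0 .001 0;0 0 .001 0;0 0 .001 0;0 0 .001 0;0 0 0 0;0 0 0 0;0 0 0 0",
)

```text
t: 5.17
eef_pos: [0.5819, -0.2156, 0.0866]
tool_rot: [0.0, 0.717, 0.697, -0.0]
contact_force: [2.3, -0.9, -5.3]
gripper_width: 0.241
```

```bash
python3 meas.py s2; python3 - <<'E'
import cv2
r=[]
for n in ("scene0","s1","s2"):
    a=cv2.imread(f"pics/{n}.png")[195:330,215:345];r.append(cv2.resize(a,None,fx=2,fy=2,interpolation=cv2.INTER_CUBIC))
cv2.imwrite("pics/c4.png",cv2.hconcat(r))
E
```

```text
5.42 [ 0.5819 -0.2154  0.0865] 0.24450516568759165 [ 1.1368 -0.812  -4.8468] [0.2395 0.3589 0.2883] [ 0.1344 -0.2953 -0.1586] [0.0197 0.0291 0.0293]
```

View pics/c4.png

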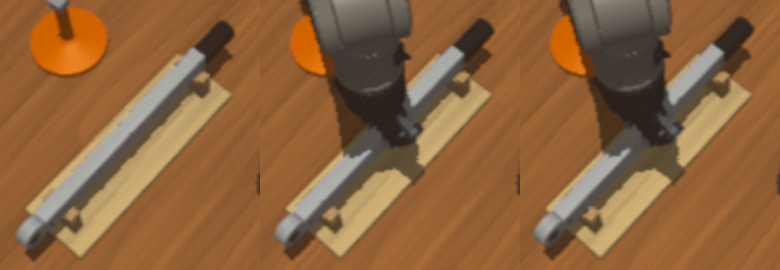

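The +y end rises while the -y end stays on its block. The load there is only 4.9 N and the moment is positive, so the balance point is roughly 40–60 mm towards -y. I'll set it down and try at -50 mm.

Request:
drive_tool(
  increments="0 0 -.002 0;0 0 -.002 0;0 0 -.002 0;0 0 -.0015 0;0 0 0 0;0 0 0 0",
)

```text
t: 5.92
eef_pos: [0.582, -0.2152, 0.0791]
tool_rot: [-0.0, 0.717, 0.697, 0.0]
contact_force: [0.2, 1.3, -3.0]
gripper_width: 0.246
```

Request:
drive_tool(
  increments="0 0 0 0;0 0 0 0;0 0 0 0;0 0 0 0;-.0003 -.010 0 0;-.0005 -.015 0 0;-.0005 -.015 0 0;-.0003 -.010 0 0;0 0 0 0;0 0 0 0;0 0 0 0",
  grip=0.5,
)

```text
t: 6.83
eef_pos: [0.5804, -0.2646, 0.0788]
tool_rot: [-0.0, 0.717, 0.697, 0.0]
contact_force: [0.2, 0.3, 1.4]
gripper_width: 0.5
```

```bash
python3 - <<'E'
from station import bot
import cv2
cv2.imwrite("pics/t3.png",cv2.resize(bot.read_camera("top")[160:215,310:470,::-1],None,fx=4,fy=4))
E
python3 st.py
```

```text
6.88 [ 0.5805 -0.2642  0.0788] [-0.0004  0.7169  0.6972  0.0003] [0.3465 0.2901 0.0071] [0.0342 0.0392 0.0248] 0.5
```

View pics/t3.png

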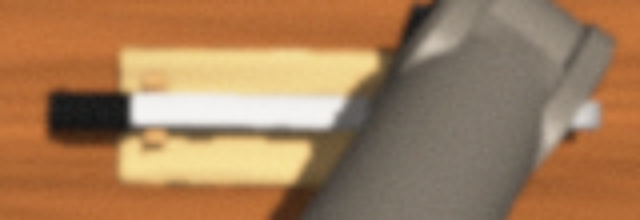

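The lever is seated again in the top view, with the rubber boundary at column 342 of the full picture as before. Second trial at about -47 mm.

Request:
drive_tool(
  increments="0 0 0 0;0 0 0 0;0 0 0 0;0 0 0 0;0 0 0 0;0 0 .001 0;0 0 .001 0;0 0 .001 0;0 0 .001 0;0 0 .001 0;0 0 0 0;0 0 0 0",
  grip=0,
  squeeze=60,
)

```text
t: 7.88
eef_pos: [0.5802, -0.2657, 0.084]
tool_rot: [0.0, 0.717, 0.697, -0.0]
contact_force: [1.5, 0.5, -6.5]
gripper_width: 0.245
```

```bash
python3 meas.py s3
```

```text
8.13 [ 0.5803 -0.2654  0.084 ] 0.24564776483489145 [ 1.0111 -0.1564 -5.664 ] [0.2812 0.7962 0.3308] [-0.2115 -0.1671 -0.1253] [0.0353 0.0343 0.0331]
```

Request:
drive_tool(
  increments="0 0 .001 0;0 0 .001 0;0 0 .001 0;0 0 0 0;0 0 0 0;0 0 0 0",
)

```text
t: 8.63
eef_pos: [0.5803, -0.2653, 0.0871]
tool_rot: [-0.0, 0.717, 0.697, 0.0]
contact_force: [0.4, -0.4, -5.6]
gripper_width: 0.244
```

```bash
python3 meas.py s4;python3 - <<'E'
import cv2
r=[]
for n in ("scene0","s3","s4"):
    a=cv2.imread(f"pics/{n}.png")[195:330,215:345];r.append(cv2.resize(a,None,fx=2,fy=2,interpolation=cv2.INTER_CUBIC))
cv2.imwrite("pics/c5.png",cv2.hconcat(r))
E
```

```text
8.88 [ 0.5804 -0.2653  0.087 ] 0.24834952851286884 [ 0.6551  0.0968 -5.6091] [0.3361 0.594  0.3591] [-0.0511 -0.1297 -0.1108] [0.0255 0.0154 0.0294]
```

View pics/c5.png

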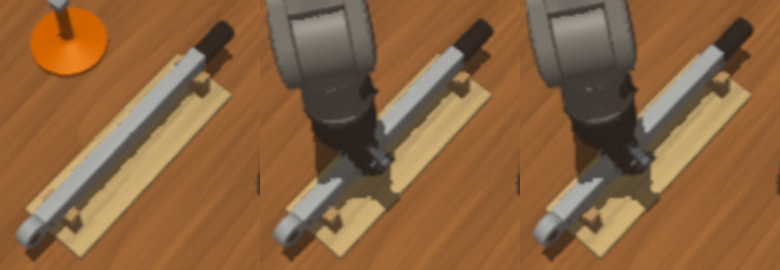

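```bash
cat > ends.py <<'E'
# rise of bar's two ends from scene pics vs resting picture
from station import bot
from h import *
import sys
s=bot.calibration("scene")
A=cv2.imread("pics/scene0.png");
def lev(y,dz=0): return np.array([0.58937+.0312*y,y,.067+dz])
for n in sys.argv[1:]:
    B=cv2.imread(f"pics/{n}.png")
    for nm,y in (("grip end",-.0068),("rubber edge",-.067),("bar -end",-.366),("eye",-.385)):
        p=proj(s,lev(y));q=proj(s,lev(y,.01))
        g1=cv2.cvtColor(A,cv2.COLOR_BGR2GRAY);g2=cv2.cvtColor(B,cv2.COLOR_BGR2GRAY)
        x,yy=np.round(p).astype(int)
        w=7;t=g1[yy-w:yy+w+1,x-w:x+w+1];R=g2[yy-w-6:yy+w+7,x-w-6:x+w+7]
        U=8;t=cv2.resize(t,None,fx=U,fy=U,interpolation=cv2.INTER_CUBIC);R=cv2.resize(R,None,fx=U,fy=U,interpolation=cv2.INTER_CUBIC)
        m=cv2.matchTemplate(R,t,cv2.TM_CCOEFF_NORMED);_,v,_,l=cv2.minMaxLoc(m)
        d=np.array(l)/U-6
        print(n,nm,p.round(1),"move",d,"per10mm",(q-p).round(2),"rise mm",(10*d@(q-p)/((q-p)@(q-p))).round(1),"score",round(v,2))
E
python3 ends.py s1 s2 s3 s4;python3 - <<'E'
from station import bot
import cv2
cv2.imwrite("pics/w4.png",bot.read_camera("wrist")[:,:,::-1])
E
```

```text
s1 grip end [327.8 208.2] move [-0.25  -1.125] per10mm [ 0.03 -1.86] rise mm 6.0 score 0.99
s1 rubber edge [313.6 223.1] move [-0.5 -1. ] per10mm [-0.06 -1.8 ] rise mm 5.6 score 1.0
s1 bar -end [234.7 305.5] move [-0.625 -0.875] per10mm [-0.62 -1.4 ] rise mm 6.9 score 0.99
s1 eye [229.2 311.3] move [-0.625 -1.   ] per10mm [-0.67 -1.37] rise mm 7.7 score 1.0
s2 grip end [327.8 208.2] move [-0.375 -1.875] per10mm [ 0.03 -1.86] rise mm 10.0 score 0.99
s2 rubber edge [313.6 223.1] move [-0.5   -1.875] per10mm [-0.06 -1.8 ] rise mm 10.5 score 1.0
s2 bar -end [234.7 305.5] move [-0.875 -1.25 ] per10mm [-0.62 -1.4 ] rise mm 9.8 score 0.98
s2 eye [229.2 311.3] move [-0.875 -1.375] per10mm [-0.67 -1.37] rise mm 10.6 score 1.0
s3 grip end [327.8 208.2] move [-0.625 -0.875] per10mm [ 0.03 -1.86] rise mm 4.6 score 0.99
s3 rubber edge [313.6 223.1] move [-0.625 -0.875] per10mm [-0.06 -1.8 ] rise mm 5.0 score 1.0
s3 bar -end [234.7 305.5] move [-0.875 -0.875] per10mm [-0.62 -1.4 ] rise mm 7.5 score 0.99
s3 eye [229.2 311.3] move [-1.125 -0.875] per10mm [-0.67 -1.37] rise mm 8.4 score 1.0
s4 grip end [327.8 208.2] move [-0.5 -1.5] per10mm [ 0.03 -1.86] rise mm 8.0 score 0.99
s4 rubber edge [313.6 223.1] move [-0.625 -1.5  ] per10mm [-0.06 -1.8 ] rise mm 8.4 score 1.0
s4 bar -end [234.7 305.5] move [-1.125 -1.125] per10mm [-0.62 -1.4 ] rise mm 9.7 score 0.98
s4 eye [229.2 311.3] move [-1.25 -1.25] per10mm [-0.67 -1.37] rise mm 11.0 score 1.0
```

View pics/w4.png

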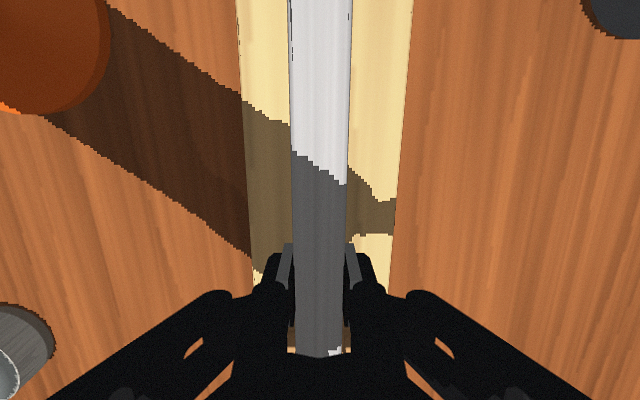

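Both ends rose about equally in every picture, so the pads hold the bar level and it was clear in each trial. The moment then gives the offset directly, so I'll average longer.

```bash
cat > avg.py <<'E'
from station import bot
import numpy as np,sys
F=[];M=[]
for i in range(int(sys.argv[1])):
    bot.read_camera("scene");o=bot.get_obs();F.append(o['contact_force']);M.append(o['torque'])
F=np.array(F);M=np.array(M);np.set_printoptions(precision=3,suppress=True)
print(round(o['t'],2),o['eef_pos'],"F",F.mean(0),"M",M.mean(0),"lever s",o['eef_pos'][1]+.2168)
print("Fz",F[:,2]);print("Fy",F[:,1]);print("Mx",M[:,0])
E
python3 avg.py 20
```

```text
9.93 [ 0.58  -0.265  0.087] F [ 0.325  0.102 -5.574] M [-0.017 -0.117 -0.109] lever s -0.04854955074032968
Fz [-6.35  -5.139 -4.815 -4.631 -5.821 -5.05  -6.257 -5.837 -4.894 -5.492
 -5.578 -6.01  -5.956 -5.287 -6.131 -5.822 -5.696 -5.351 -5.784 -5.568]
Fy [-0.805 -0.031  0.321 -0.081  0.175 -0.369  0.835 -0.851 -0.123  0.292
  0.225 -0.503  0.053  0.895  0.391  0.699  0.563 -0.224  0.111  0.461]
Mx [-0.028  0.002 -0.051 -0.024  0.012 -0.017  0.027 -0.015 -0.015 -0.021
 -0.005 -0.02   0.002 -0.069 -0.003 -0.065  0.009 -0.064 -0.031  0.044]
```

Request:
drive_tool(
  increments="0 0 .001 0;0 0 .0015 0;0 0 .0015 0;0 0 .0015 0;0 0 .0015 0;0 0 0 0;0 0 0 0;0 0 0 0",
)

```text
t: 10.6
eef_pos: [0.5802, -0.2653, 0.094]
tool_rot: [-0.0, 0.717, 0.697, -0.0]
contact_force: [-0.0, 0.1, -6.1]
gripper_width: 0.244
```

```bash
python3 meas.py s5; python3 avg.py 12; python3 ends.py s5
```

```text
10.85 [ 0.5803 -0.2654  0.0939] 0.2469076502434656 [-0.0354 -0.3554 -6.0151] [0.6041 0.3705 0.5751] [-0.0948  0.0035 -0.0089] [0.0244 0.0187 0.0384]
11.45 [ 0.58  -0.265  0.094] F [-0.014 -0.058 -5.887] M [-0.075  0.019 -0.011] lever s -0.048627693817367756
Fz [-5.296 -6.351 -5.75  -6.147 -6.393 -5.698 -5.55  -5.846 -5.374 -6.175
 -6.273 -5.789]
Fy [-0.172 -0.377 -0.095  0.263 -0.802  0.262 -0.264  0.269 -0.108  0.175
 -0.578  0.733]
Mx [-0.051 -0.079 -0.113 -0.1   -0.071 -0.056 -0.097  0.002 -0.079 -0.09
 -0.072 -0.099]
s5 grip end [327.8 208.2] move [-0.625 -3.   ] per10mm [ 0.03 -1.86] rise mm 16.0 score 0.99
s5 rubber edge [313.6 223.1] move [-0.75 -2.75] per10mm [-0.06 -1.8 ] rise mm 15.4 score 1.0
s5 bar -end [234.7 305.5] move [-1.625 -2.   ] per10mm [-0.62 -1.4 ] rise mm 16.2 score 0.96
s5 eye [229.2 311.3] move [-1.625 -2.25 ] per10mm [-0.67 -1.37] rise mm 17.9 score 1.0
```

Above the cheeks the reading is clean: 5.9 N, Mx about -0.08, so the offset is about +14 mm and the balance point is near -35 mm. Third trial there.

Request:
drive_tool(
  increments="0 0 -.002 0;0 0 -.003 0;0 0 -.003 0;0 0 -.003 0;0 0 -.002 0;0 0 -.0015 0;0 0 -.001 0;0 0 0 0;0 0 0 0",
)

```text
t: 12.2
eef_pos: [0.5803, -0.2653, 0.0791]
tool_rot: [-0.0, 0.717, 0.697, 0.0]
contact_force: [-2.0, 0.9, 3.4]
gripper_width: 0.245
```

Request:
drive_tool(
  increments="0 0 0 0;0 0 0 0;0 0 0 0;0 0 0 0;.0001 .004 0 0;.0002 .006 0 0;.0001 .0036 0 0;0 0 0 0;0 0 0 0;0 0 0 0",
  grip=0.5,
)

```text
t: 13.03
eef_pos: [0.5808, -0.2518, 0.0785]
tool_rot: [0.0, 0.717, 0.697, -0.0]
contact_force: [0.2, -0.2, -0.3]
gripper_width: 0.506
```

```bash
python3 avg.py 6|head -1
```

```text
13.33 [ 0.581 -0.252  0.079] F [ 0.025 -0.286  0.236] M [-0.004 -0.005 -0.   ] lever s -0.03519557726228928
```

Request:
drive_tool(
  increments="0 0 0 0;0 0 0 0;0 0 0 0;0 0 0 0;0 0 0 0;0 0 .001 0;0 0 .001 0;0 0 .001 0;0 0 .001 0;0 0 .001 0;0 0 .001 0",
  grip=0,
  squeeze=60,
)

```text
t: 14.25
eef_pos: [0.5806, -0.2516, 0.0843]
tool_rot: [-0.0, 0.717, 0.697, -0.0]
contact_force: [2.0, 0.2, -7.2]
gripper_width: 0.246
```

Request:
drive_tool(
  increments="0 0 .002 0;0 0 .002 0;0 0 .002 0;0 0 .002 0;0 0 .001 0;0 0 0 0;0 0 0 0;0 0 0 0",
)

```text
t: 14.92
eef_pos: [0.5805, -0.2517, 0.0934]
tool_rot: [-0.0, 0.717, 0.697, -0.0]
contact_force: [0.1, -0.2, -5.7]
gripper_width: 0.249
```

```bash
python3 meas.py s6; python3 avg.py 15; python3 ends.py s6
```

```text
15.17 [ 0.5807 -0.2518  0.0934] 0.2426483174659658 [ 0.3999  0.0323 -6.0162] [0.3084 0.4879 0.5866] [0.008  0.0001 0.0009] [0.0322 0.0253 0.0386]
15.92 [ 0.581 -0.252  0.093] F [-0.265 -0.025 -6.045] M [-0.008 -0.006  0.002] lever s -0.03498349455847577
Fz [-5.762 -6.25  -6.642 -6.05  -6.53  -5.562 -6.358 -6.396 -5.701 -6.704
 -5.643 -6.027 -5.144 -5.882 -6.017]
Fy [-0.067  0.389 -0.362  0.077  0.128  0.511  0.245  0.029 -0.771  0.271
  0.187  0.62  -0.125 -0.408 -1.105]
Mx [-0.042 -0.004  0.024  0.018  0.005  0.027 -0.002 -0.02  -0.002 -0.05
 -0.007 -0.005  0.015 -0.019 -0.057]
s6 grip end [327.8 208.2] move [-0.625 -3.   ] per10mm [ 0.03 -1.86] rise mm 16.0 score 0.99
s6 rubber edge [313.6 223.1] move [-0.75  -2.875] per10mm [-0.06 -1.8 ] rise mm 16.1 score 1.0
s6 bar -end [234.7 305.5] move [-1.5 -2. ] per10mm [-0.62 -1.4 ] rise mm 15.9 score 0.96
s6 eye [229.2 311.3] move [-1.625 -2.25 ] per10mm [-0.67 -1.37] rise mm 17.9 score 1.0
```

Third trial: Mx is about 0 (offset under 2 mm), the weight 6.0 N, and both ends are level. The balance point is under the jaws. Now I'll lift clear and carry it to the post.

Request:
drive_tool(
  increments="0 0 .005 0;0 0 .012 0;0 0 .02 0;0 0 .02 0;0 0 .02 0;0 0 .015 0;0 0 .008 0;-.0002 .005 0 0;-.0005 .013 0 0;-.0008 .022 0 0;-.001 .03 0 0;-.001 .03 0 0",
)

```text
t: 16.92
eef_pos: [0.5759, -0.1497, 0.192]
tool_rot: [-0.001, 0.718, 0.696, -0.001]
contact_force: [0.4, 0.4, -5.9]
gripper_width: 0.243
```

Request:
drive_tool(
  increments="-.001 .03 0 0;-.001 .03 0 0;-.001 .03 0 0;-.001 .03 0 0;-.001 .03 0 0;-.001 .03 0 0;-.001 .03 0 0;-.001 .03 0 0;-.001 .03 0 0;-.0008 .022 0 0;-.0005 .013 0 0;-.0002 .005 0 0",
)

```text
t: 17.92
eef_pos: [0.5651, 0.1619, 0.1923]
tool_rot: [-0.001, 0.716, 0.699, -0.001]
contact_force: [-0.7, -1.1, -5.6]
gripper_width: 0.247
```

Request:
drive_tool(
  increments="-.0005 .012 0 0;-.0003 .008 0 0;-.0001 .005 0 0;0 0 0 0;0 0 0 0",
)

```text
t: 18.33
eef_pos: [0.5659, 0.1825, 0.1935]
tool_rot: [0.0, 0.718, 0.697, -0.0]
contact_force: [-0.9, -1.4, -5.9]
gripper_width: 0.25
```

```bash
python3 meas.py s7;python3 st.py; python3 - <<'E'
from station import bot
import cv2
cv2.imwrite("pics/w7.png",bot.read_camera("wrist")[:,:,::-1])
cv2.imwrite("pics/t7.png",bot.read_camera("top")[:,:,::-1])
a=cv2.imread("pics/s7.png")[70:250,290:510];cv2.imwrite("pics/c7.png",cv2.resize(a,None,fx=3.3,fy=3.3,interpolation=cv2.INTER_CUBIC))
E
```

```text
18.58 [0.566  0.1824 0.1936] 0.24705646847056778 [-0.1988  0.0659 -5.9587] [0.2926 0.2289 0.5243] [-0.0277 -0.013   0.0074] [0.0451 0.02   0.0339]
18.58 [0.566  0.1824 0.1936] [ 0.0001  0.7177  0.6963 -0.    ] [ 0.2014  0.4859 -6.5905] [ 0.0171  0.0123 -0.0242] 0.247
```

View pics/c7.png

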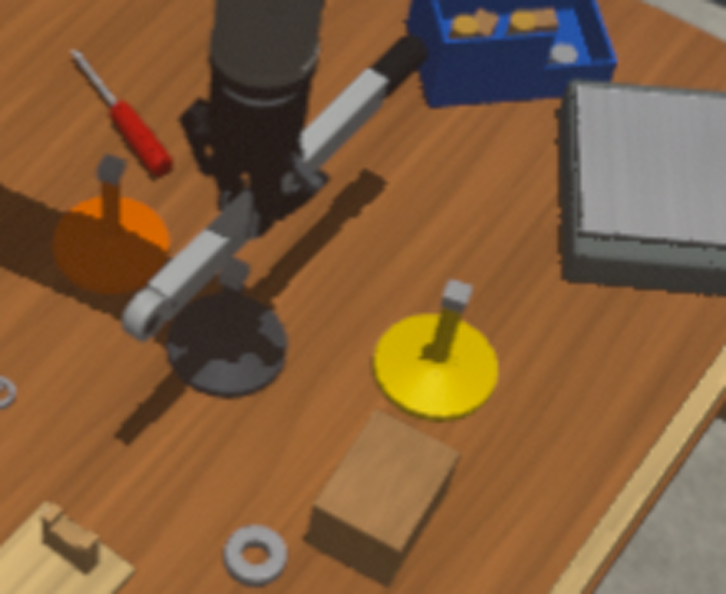

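View pics/w7.png

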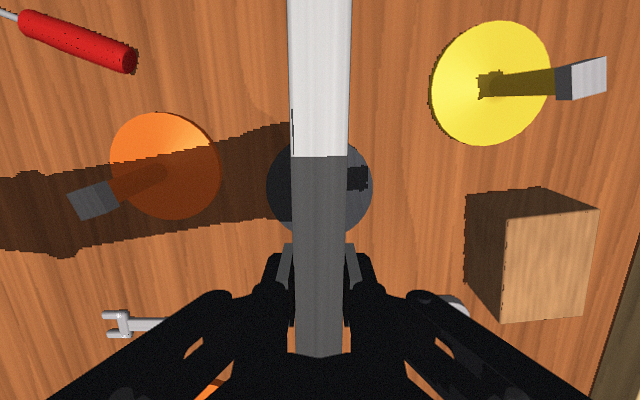

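The lever hangs level, its eye at crop (147,312) and the dark post below it. The foot in the wrist view is centred near (320,188). I'll cross-check the post's position from that.

```bash
python3 - <<'E'
from station import bot
from h import *
c=bot.calibration("wrist");print(onz(c,(320,188),.004),onz(c,(267,188),.004),onz(c,(373,188),.004),onz(c,(320,137),.002),onz(c,(320,240),.002), proj(c,[.5663,.174,.004]))
I=cv2.imread("pics/w7.png");cv2.imwrite("pics/c8.png",cv2.resize(I[120:320,230:410],None,fx=3,fy=3))
E
```

```text
[0.56642365 0.17318422 0.004     ] [0.51125708 0.1748061  0.004     ] [0.62159791 0.17156828 0.004     ] [0.56788329 0.2253298  0.002     ] [0.56475837 0.11291048 0.002     ] [319.85939875 187.24809346]
```

View pics/c8.png

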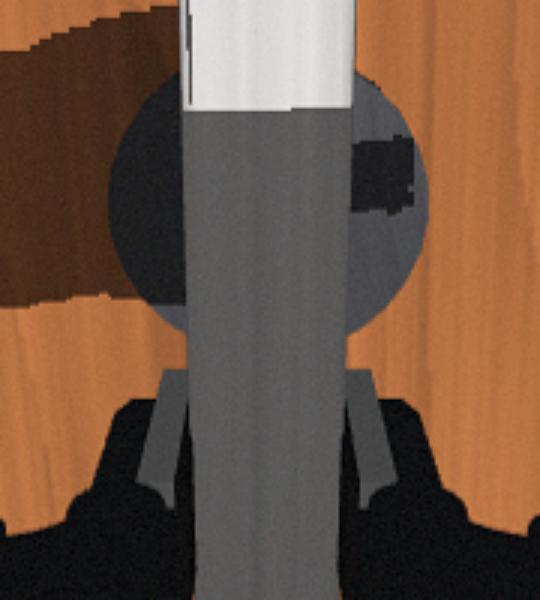

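Request:
drive_tool(
  increments="0 -.0025 0 0;0 -.0035 -.003 0;.0003 -.0025 -.007 0;0 0 -.009 0;0 0 -.009 0;0 0 -.006 0;0 0 -.0035 0;0 0 -.002 0;0 0 0 0;0 0 0 0;0 0 0 0",
)

```text
t: 19.6
eef_pos: [0.5665, 0.1748, 0.1544]
tool_rot: [0.0, 0.717, 0.697, 0.0]
contact_force: [-0.5, 0.5, -6.4]
gripper_width: 0.246
```

```bash
python3 meas.py s8
```

```text
19.85 [0.5662 0.1748 0.1542] 0.24489538887488102 [ 0.0898 -0.0368 -6.1427] [0.2181 0.5932 0.2342] [-0.0084 -0.0096  0.0042] [0.0302 0.0203 0.0126]
```

Request:
drive_tool(
  increments="0 -.0015 -.001 0;0 0 -.001 0;0 0 -.001 0;0 0 -.001 0;0 0 -.0007 0;0 0 -.0005 0;0 0 0 0;0 0 0 0",
)

```text
t: 20.52
eef_pos: [0.5662, 0.1732, 0.1488]
tool_rot: [0.0, 0.717, 0.697, 0.0]
contact_force: [-1.2, -0.4, -5.8]
gripper_width: 0.251
```

```bash
python3 avg.py 6
```

```text
20.82 [0.566 0.173 0.149] F [ 0.31  -0.065 -5.887] M [-0.008  0.008 -0.006] lever s 0.3900404160305718
Fz [-5.664 -5.314 -6.267 -5.905 -6.69  -5.484]
Fy [-0.652 -0.1    0.308  0.097  0.511 -0.554]
Mx [-0.039 -0.028 -0.001  0.001  0.025 -0.006]
```

Request:
drive_tool(
  increments="0 0 -.0005 0;0 0 -.0005 0;0 0 -.0005 0;0 0 0 0;0 0 0 0",
)

```text
t: 21.23
eef_pos: [0.5662, 0.1732, 0.1475]
tool_rot: [-0.0, 0.717, 0.697, 0.0]
contact_force: [-2.2, -0.2, -2.6]
gripper_width: 0.248
```

```bash
python3 avg.py 5
```

```text
21.48 [0.566 0.173 0.147] F [-0.934 -0.197 -2.632] M [-0.044  0.251  0.006] lever s 0.3900105852148132
Fz [-3.134 -2.858 -2.746 -1.861 -2.563]
Fy [ 0.298 -0.282 -0.349 -0.435 -0.217]
Mx [-0.021 -0.061 -0.048 -0.03  -0.059]
```

Contact: the head now carries about 3.4 N. I'll go 2 mm further to take nearly all the weight.

Request:
drive_tool(
  increments="0 0 -.0005 0;0 0 -.0005 0;0 0 -.0005 0;0 0 -.0005 0;0 0 0 0;0 0 0 0",
)

```text
t: 21.98
eef_pos: [0.5662, 0.1732, 0.1454]
tool_rot: [0.0, 0.717, 0.697, 0.0]
contact_force: [-2.0, -0.7, 0.1]
gripper_width: 0.243
```

```bash
python3 avg.py 6
```

```text
22.28 [0.566 0.173 0.145] F [-1.532 -0.631 -0.196] M [-0.035  0.345 -0.006] lever s 0.39002304664254106
Fz [-0.077 -0.816  0.256 -0.551 -0.193  0.203]
Fy [-1.213  0.02  -0.593 -0.375 -0.144 -1.484]
Mx [-0.029 -0.042 -0.054 -0.042 -0.005 -0.037]
```

The head carries the whole weight. Opening gently.

Request:
drive_tool(
  increments="0 0 0 0;0 0 0 0;0 0 0 0;0 0 0 0",
  grip=0.34,
  squeeze=20,
)

```text
t: 22.62
eef_pos: [0.5665, 0.1732, 0.1455]
tool_rot: [0.0, 0.717, 0.697, 0.0]
contact_force: [0.1, -0.7, 0.3]
gripper_width: 0.339
```

```bash
python3 meas.py s9; python3 - <<'E'
from station import bot
import cv2
w=bot.read_camera("wrist")[:,:,::-1]
a=cv2.imread("pics/s9.png")[70:210,310:440];a=cv2.resize(a,None,fx=2.85,fy=2.85,interpolation=cv2.INTER_CUBIC)[:400,:]
w=w[:, 200:440]
import numpy as np
h=min(len(a),len(w));cv2.imwrite("pics/c9.png",cv2.hconcat([a[:h],np.ascontiguousarray(w[:h])]))
E
```

```text
22.87 [0.5662 0.1733 0.1453] 0.3402459657777318 [-0.136   0.3267 -0.2525] [0.3992 0.25   0.8216] [-0.027  -0.0004 -0.0105] [0.0211 0.0378 0.0221]
```

View pics/c9.png

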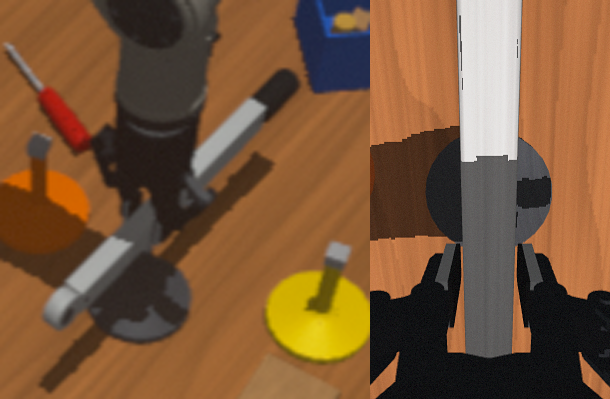

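The jaws are free of the bar, with gaps on both sides and no force, and it stays put. I'll open wider and withdraw upward.

Request:
drive_tool(
  increments="0 0 0 0;0 0 0 0;0 0 0 0;0 0 .003 0;0 0 .008 0;0 0 .015 0;0 0 .02 0;0 0 .025 0;0 0 .025 0;0 0 .02 0;0 0 .01 0;0 0 0 0",
  grip=0.65,
)

```text
t: 23.92
eef_pos: [0.5675, 0.1735, 0.2742]
tool_rot: [0.001, 0.717, 0.697, 0.002]
contact_force: [-0.3, -0.7, -0.1]
gripper_width: 0.649
```

Request:
drive_tool(
  increments="-.01 -.02 .01 0;-.01 -.035 .005 0;-.01 -.04 0 0;-.01 -.04 0 0;-.01 -.04 0 0;-.01 -.04 0 0;0 -.04 0 0;0 -.02 0 0;0 0 0 0;0 0 0 0",
)

```text
t: 24.75
eef_pos: [0.5053, -0.1027, 0.2853]
tool_rot: [-0.001, 0.718, 0.696, -0.001]
contact_force: [0.1, 1.0, -0.4]
gripper_width: 0.654
```

```bash
python3 st.py; python3 - <<'E'
from station import bot
from h import *
S=bot.read_camera("scene")[:,:,::-1];T=bot.read_camera("top")[:,:,::-1]
cv2.imwrite("pics/s10.png",S);cv2.imwrite("pics/t10.png",T)
cv2.imwrite("pics/c10.png",cv2.resize(S[80:230,300:450],None,fx=4,fy=4,interpolation=cv2.INTER_CUBIC))
E
```

```text
24.75 [ 0.5053 -0.1027  0.2853] [-0.0006  0.7183  0.6957 -0.0006] [ 0.0725  0.9608 -0.4427] [ 0.039  -0.0267 -0.0391] 0.654
```

View pics/c10.png

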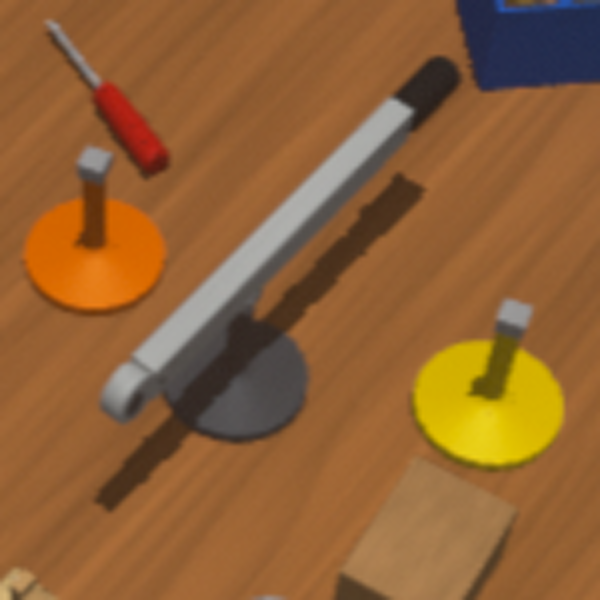

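View pics/t10.png

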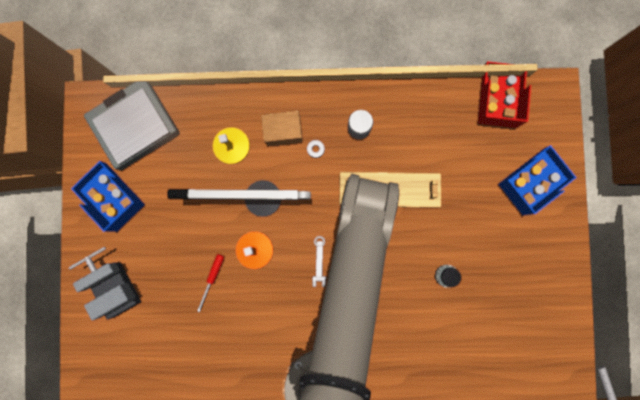

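The lever lies on the dark post, rubber edge at crop (405,110) and eye at (128,392), and nothing else has moved. I'll check level and stillness numerically.

```bash
python3 - <<'E'
from station import bot
from h import *
s=bot.calibration("scene");c=bot.calibration("top")
A=cv2.imread("pics/s10.png")
for i in range(16): im=bot.read_camera("scene")
B=im[:,:,::-1];cv2.imwrite("pics/s11.png",B)
# expected ends if level: mid at CoM(+.035 along lever) from (.5664,.1735), underside .1165
u=np.array([.0312,.9995]);m=np.array([.5664,.1735])+.035*u
T=cv2.imread("pics/t10.png")
D=cv2.absdiff(A,np.ascontiguousarray(B))[80:190,310:430];print("diff",D.max(),D.mean())
for nm,k in (("rubber edge",.15),("bar -end",-.15)):
    P=np.r_[m+k*u,.1165+.034]
    print(nm,"scene",proj(s,P),"+10mm",proj(s,P+[0,0,.01])-proj(s,P),"top",proj(c,P))
# ends along the centre line, measured
r=[]
for im,cc,nm in ((A,s,"s"),(T,c,"t")):
    for k in (.15,-.15):
        P=np.r_[m+k*u,.1505];p=proj(cc,P).astype(int)
        r.append(cv2.resize(im[p[1]-12:p[1]+13,p[0]-12:p[0]+13],(300,300),interpolation=cv2.INTER_NEAREST))
        print(nm,k,"crop origin",p-12,"x12")
cv2.imwrite("pics/c11.png",cv2.vconcat([cv2.hconcat(r[:2]),cv2.hconcat(r[2:])]))
E
```

```text
diff 9 0.7907323232323232
rubber edge scene [400.18217607 104.9881331 ] +10mm [ 0.46037986 -2.37898212] top [187.55631708 192.95880288]
bar -end scene [335.14550229 170.45554992] +10mm [ 0.07614107 -2.16173779] top [297.26769679 193.98692686]
s 0.15 crop origin [388  92] x12
s -0.15 crop origin [323 158] x12
t 0.15 crop origin [175 180] x12
t -0.15 crop origin [285 181] x12
```

View pics/c11.png

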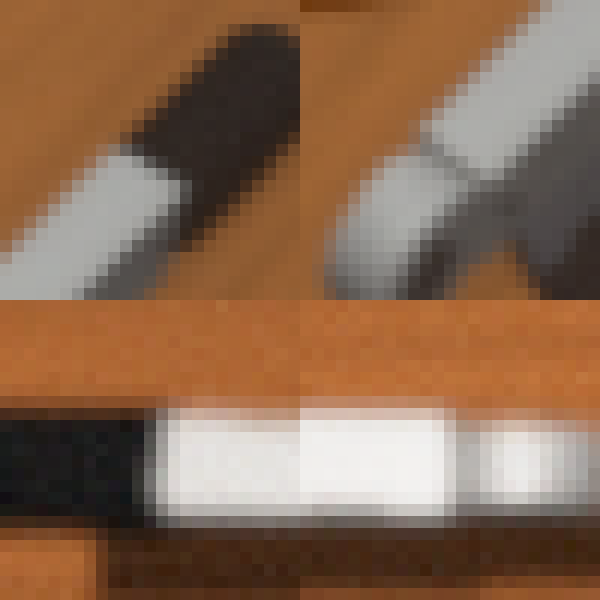

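The ends are at about (400.4,105.3) and (335.4,170.7) against (400.2,105.0) and (335.1,170.5) predicted for a level lever. It is therefore level within about 1–2 mm over 300 mm, and it hasn't moved in 0.8 s. Handing in.

```bash
python3 -c "
from station import bot
print(bot.get_obs()['t']);print(bot.hand_in())"
```

```text
25.65
the job is handed in; nothing more can be done
None
```

The lever now lies balanced and level by itself on the dark grey marking post, and I handed the job in at 25.65 s of the 64 s allowed.

- **Finding the balance point:** I tried three points, at about +1, -48 and -35 mm from the lever's middle, lifting 8 to 16 mm. The bar stayed level in the jaws in every trial. At -35 mm the moment was about 0 with a load of 6.0 N (about 0.61 kg), so the balance point is there, within roughly 2 mm.
- **Setting down:** I lowered it in 0.5 to 1 mm steps until the post head carried all the weight. The head sank about 3.5 mm of its 10 mm, well short of the stop. I then opened the jaws and moved the arm away.
- **Last checks:** Both ends matched the prediction for a level bar to within about 0.3 pixels, roughly 1–2 mm over 300 mm. Two pictures 0.8 s apart showed no movement, and nothing else on the bench appeared to have moved.
- **Readings that disagreed:** The force and moment readings from the first two trials, taken below the tops of the cradle cheeks, did not agree with each other, probably because the bar was rubbing there. I relied only on the readings taken above the cheeks. During the set-down there was also a side force of about 1.5 N, which vanished when the jaws opened.

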